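# Ready the microscope laptop: clear the keyboard, fold the screen upright

### The arm

A 6-joint arm with a two-finger parallel gripper is mounted at the origin on the work surface. World frame = base frame: x ahead of the robot, y to its left, z up, the work surface at z = 0. Lengths are in m, angles in degrees, forces in N, time in s.
With the tool pointing down it reaches from about 0.4 to 0.825 m from the base axis. Payload 7 kg.
Tool frame: the origin (TCP) lies at the very end of the fingers, on their centre line; the grasp point (between the pads) lies 19 mm behind it (ctrl.pinch_z is the distance from the TCP to the grasp point, in m); z points along the fingers, x is the direction in which the jaws open and shut, and the axes are right-handed (so a half turn about z gives the same grasp; the last joint's range is limited). The gripper opens to 88 mm and grips with 3 to 60 N. Pads are 19 mm wide; open, the fingers measure 130 mm over their backs; the gripper's body (78 mm by 193 mm) begins 47 mm behind the grasp point.
Start: joints at [81.308, 20.546, 0.682, 0, -70.136, -16.507], TCP at [0.287, 0.611, 0.205] pointing down, gripper open.
Joint ranges: [-176.03, 176.03], [-82.01, 121.73], [-58.28, 71.71], [-173.87, 95.51], [-174.79, -0.11], [-173.66, 173.66]. Speed limits (degrees/s): [136.94, 136.94, 172.46, 180, 180, 180].

### API

Orientations are given as [roll, pitch, yaw] about the fixed x, y, z axes, in that order (R = Rz(yaw) Ry(pitch) Rx(roll)).
In Python, from plant import ctrl gives the robot as it stands.
- The arm moves only by the tool carry_out, never from a script. Its argument "increments" is a list of rows, each a list of 7 numbers: the turn, a rotation vector about the world's x, y, z in degrees, then the shift along the world's x, y, z in mm, then the closure, from 0 (fully open) to 1 (shut). In form: [[ax, ay, az, dx, dy, dz, grip], ...]. A call has 1 to 20 rows; each row is the pose to reach, as a shift and turn from the pose commanded when the call began; what a row does not reach only later rows make up. A row lasts 1/8 s, in which the tool goes at most 62.5 mm and 10.7 degrees, less where a joint would pass 70% of its speed; a pose out of reach is approached as far as the arm can. A call with a gripper value outside its range is refused whole. The fingers move at their own pace and stop on an object; the grip force is fixed at half the most. Time passes only in rows, so rows that repeat a pose let the fingers close. It gives the time, the measured TCP pose, the force and the opening at its end, in the units of the state.
- ctrl.get_obs(): the state, without advancing time (a new reading comes with each control period).
- ctrl.snapshot(name): name is "side" or "top"; returns a dict with "pixels" (480x640x3 uint8, blue, green, red), "intrinsics" (3x3 intrinsics, pixels), "rvec" (rotation vector, rad) and "tvec" (3), from world to camera coordinates, as OpenCV has them. Camera axes: x right, y down, z forward; pixel columns grow to the right and rows downward; lengths in m; the calibration is good to about 2 mm. A picture is of the moment at which its call begins. There is no depth.
- ctrl.close_job(): hands the job in, once; it reports no verdict.
Trained networks look in a picture, given as the dict that the camera call returned (one of the last four; its "shot" number tells which), for a name from the list of things; names that differ only in an ending like _2 or _b are one class to them, and where a whole thing is asked for, a point or a joint stands for the part that bears it (a point fixed in the world has none). Each returns a list of dicts, best first, with "confidence" (0 to 1); they miss things now and then, are a little off and sometimes report something else, mostly with a low value. They report only what shows in the picture. A call takes as long as a camera call.
- ctrl.search_frame(picture, label): "centre" ([x, y, z] in m, in world coordinates, good to about 4 mm: the middle of the surface that is visible of it).
- ctrl.outline_of(picture, label): "pixels" (480x640 bool, what is visible of it).
The state is a dict: "clock": time; "joint_pos": joint angles; "qvel": joint speeds; "tau": joint torques, N m; "tool_pos": TCP position; "orientation": TCP orientation; "force": force on the tool from outside, world axes, zero at the start; "moment": the same for the moment, N m; "opening": finger opening in m.
Only numpy, scipy, OpenCV 4.12 (cv2) and the standard library are available. Lean on these libraries where they do the work, as an engineer would, in place of code of your own. Each camera call takes 0.05 s, during which the arm holds its last target. There are 200 camera calls.

### The job

Get the laptop ready for viewing: clear the black accessory case off the keyboard and leave it lying flat on the desk in front of the laptop, clear of it. Fold the screen, which leans too far back, gently forward until it stands upright, square to the keyboard. Do not shove the laptop itself or disturb the other things on the desk.

Things in the scene. Friction and masses are not known exactly. Their poses are not given: they have to be found in the camera images.
- laptop: open laptop, grey base with pale keys, black screen, standing loose on the desk on rubber feet (1.8 kg in all); base 215 mm deep (its x) by 310 mm wide (its y) by 18 mm high. Origin: centre of the base's underside. Its -x points to the laptop's front (the palm rest, where the user sits), +x to the hinge, z up. The base's top (keyboard) is flat, at z = 18 mm
- screen (a joint): opening angle of the screen about its hinge, rad: 0 folded shut on the keyboard, pi/2 upright at right angles to the keyboard, larger when leaning back (stop at 2.45). The hinge is stiff: the screen stays where it is left; moving its top edge takes about 3 to 5 N
- screen_hinge (a point): middle of the hinge line, on the base's top, 98 mm behind the base's centre (18 mm above the desk); the hinge line runs along the laptop's y
- screen_edge (a point): middle of the screen's free (top) edge, 205 mm from the hinge line. The screen is a panel 310 mm wide and 7 mm thick; its display face lies on the plane through the hinge line, the thickness is behind it
- case: rigid black accessory case with rounded edges, 92 mm (its x) by 140 mm (its y) by 45 mm high, 0.15 to 0.4 kg, lying loose on the keyboard, too wide to grasp. Origin: centre of its underside, z up
- mouse: dark blue computer mouse, 105 x 62 x 34 mm, beside the laptop near its front right corner, to be left alone; origin: centre of its underside
- timer: steel dome-shaped kitchen timer, 62 mm across, 68 mm high, to be left alone; origin: centre of its underside
- jar: brown glass jar with white cap, 42 mm across, 75 mm high, behind the laptop, to be left alone; origin: centre of its underside
- dropper: small brown bottle with black cap, 28 mm across, 70 mm high, to be left alone; origin: centre of its underside
- phone: black phone lying flat, 150 x 72 x 9 mm, to be left alone; origin: centre of its underside
- pen: dark blue pen lying flat, 135 mm long (along its x), 9 mm thick, to be left alone; origin: centre of its underside

How it is judged:
By the outcome, as a careful person would: the job done as asked, in the order asked, and still so for the second after the job is handed in, with the robot touching nothing.
It also fails if it takes over 59 s, if anything falls off the work surface, if the arm or the gripper's body presses on something with over 40 N, if the wrist force passes 120 N, or if a joint passes its speed limit or range.

## Working session

There is one attempt and no reset: what is moved stays moved. The work goes in short steps, Python scripts to look and compute and a tool call to move; the robot and the scene stay as the last step left them, time stands still between calls to the robot, and variables do not carry over. Pictures are saved under pics/ and viewed, about 8 in all and at most 12, crops included, and the job is handed in when it is done.

Besides the shell and the picture viewer there is one more tool, called after "Call:" as name(argument=value, ...) on one line, values as JSON. carry_out: Moves the arm, as the interface text tells. Its arguments: {"type":"object","properties":{"increments":{"type":"array"}},"required":["increments"]}

```bash
ls; mkdir -p pics; python3 - <<'E'
from plant import ctrl
import cv2
o=ctrl.get_obs(); print({k:o[k] for k in('clock','tool_pos','orientation','force','opening')})
ims=[]
for n in("side","top"):
    s=ctrl.snapshot(n); ims.append(s["pixels"]); cv2.imwrite(f"pics/a_{n}.png",s["pixels"])
    import numpy as np
    R=cv2.Rodrigues(np.array(s["rvec"]))[0]; print(n,"campos",(-R.T@np.array(s["tvec"]).ravel()).round(3),"fwd",R[2].round(2),"right",R[0].round(2))
    for l in["laptop","screen","case","mouse","timer","jar","dropper","phone","pen"]:
        print(n,l,[(np.round(d["centre"],3).tolist(),round(d["confidence"],2)) for d in ctrl.search_frame(s,l)[:2]])
E
```

```text
pics
{'clock': 0.0, 'tool_pos': array([0.2871949 , 0.61025928, 0.20402402]), 'orientation': array([-1.79989467e+02, -9.68825843e-02, -1.15204377e+02]), 'force': array([-0.27770327, -0.01205332,  0.02978071]), 'opening': 0.08767876457182054}
side campos [ 0.536 -0.862  0.883] fwd [ 0.02  0.72 -0.69] right [ 1.   -0.02  0.01]
side laptop [([0.513, 0.165, 0.056], 0.88)]
side screen [([0.508, 0.196, 0.108], 0.64)]
side case [([0.59, -0.014, 0.06], 0.7)]
side mouse [([0.767, -0.089, 0.032], 0.87)]
side timer [([0.649, -0.348, 0.05], 0.89)]
side jar []
side dropper []
side phone [([0.317, -0.398, 0.012], 0.79)]
side pen [([0.53, -0.394, 0.01], 0.86)]
top campos [0.321 0.03  1.423] fwd [ 0.18 -0.02 -0.98] right [ 0.02 -1.    0.02]
top laptop [([0.507, 0.132, 0.02], 0.82)]
top screen [([0.505, 0.203, 0.12], 0.77)]
top case []
top mouse [([0.757, -0.073, 0.032], 0.71), ([0.501, 0.436, 0.071], 0.59)]
top timer [([0.645, -0.324, 0.052], 0.94)]
top jar [([0.5, 0.438, 0.072], 0.79)]
top dropper [([0.649, 0.357, 0.049], 0.64)]
top phone [([0.311, -0.397, 0.011], 0.96)]
top pen [([0.527, -0.386, 0.009], 0.64)]
```

View pics/a_side.png

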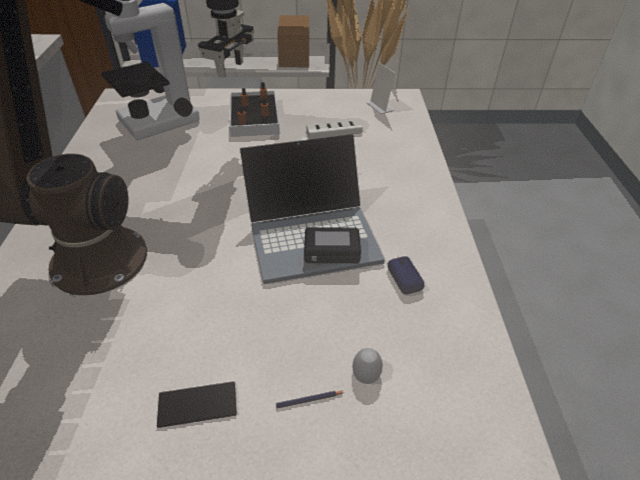

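View pics/a_top.png

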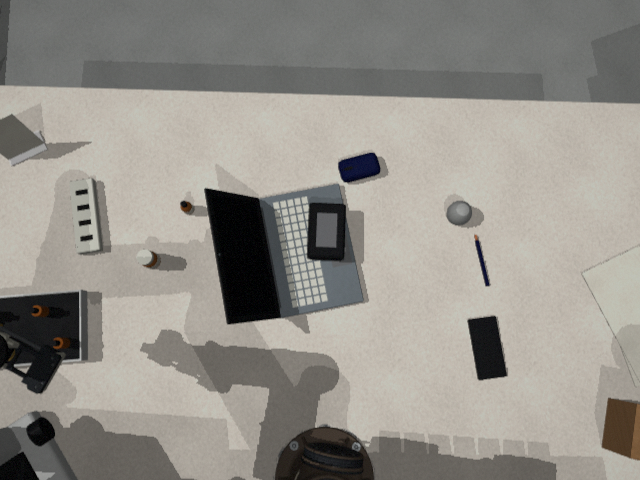

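The side view shows the laptop with its front facing -y: front corners at about (264,278) and (382,262), screen top corners at about (243,148) and (354,136). The case sits on the right of the keyboard, around (333,245), and the mouse is at (405,275). The top view agrees. I'll zoom in to pick the corners more precisely.

```bash
python3 - <<'E'
import cv2
a=cv2.imread("pics/a_side.png")[125:290,235:435]; b=cv2.imread("pics/a_top.png")[145:335,195:395]
for n,i in(("za",a),("zb",b)):
    i=cv2.convertScaleAbs(cv2.resize(i,None,fx=4,fy=min(4,600/i.shape[0]) if False else 4,interpolation=cv2.INTER_CUBIC),alpha=1.6,beta=25)
    i=i[:600] if n=="zb" and False else i
    h=i.shape[0]
    if h>600:i=cv2.resize(i,None,fx=.75,fy=.75)
    cv2.imwrite(f"pics/{n}.png",i);print(i.shape)
E
```

```text
(495, 600, 3)
(570, 600, 3)
```

View pics/za.png

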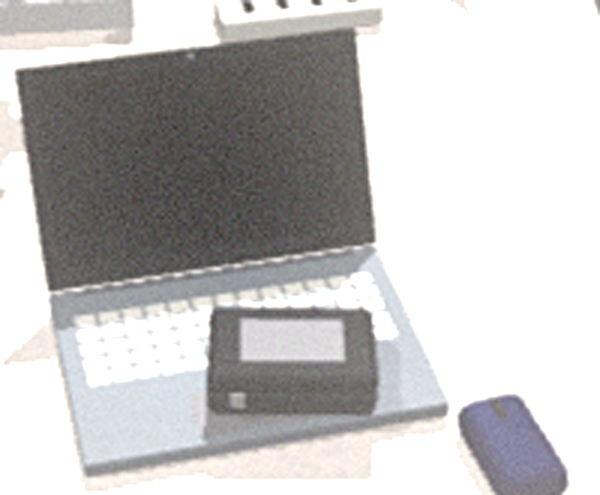

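View pics/zb.png

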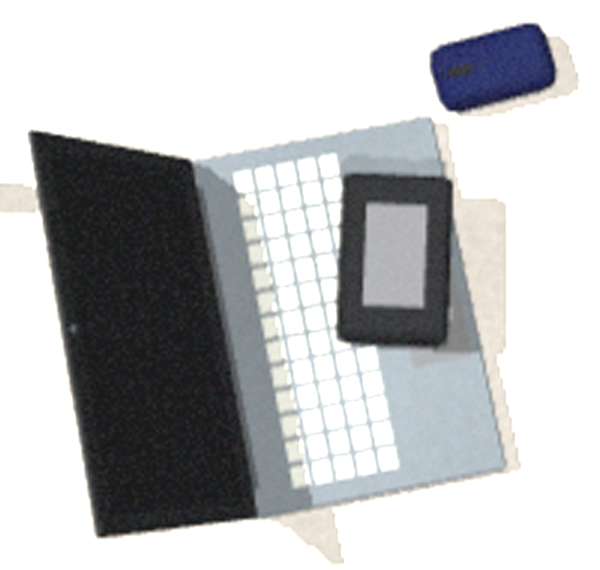

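```bash
cat > h.py <<'E'
import numpy as np, cv2
from scipy.optimize import least_squares
from plant import ctrl
def proj(s,P): return cv2.projectPoints(np.array(P,float).reshape(-1,1,3),np.array(s["rvec"],float),np.array(s["tvec"],float),np.array(s["intrinsics"],float),None)[0].reshape(-1,2)
def T(p,yaw,L):
    c,s=np.cos(yaw),np.sin(yaw); L=np.atleast_2d(L)
    return np.c_[p[0]+c*L[:,0]-s*L[:,1],p[1]+s*L[:,0]+c*L[:,1],L[:,2]]
def lap(p):
    x,y,yaw,a=p; d=.205*np.cos(a); h=.018+.205*np.sin(a)
    L=[(-.1075,.155,.018),(-.1075,-.155,.018),(.098,.155,.018),(.098,-.155,.018),(.098-d,.155,h),(.098-d,-.155,h)]
    return T((x,y),yaw,L)
E
cat > fit.py <<'E'
from h import *
S=ctrl.snapshot("side");U=ctrl.snapshot("top")
z=lambda o,pts:np.array(o)+np.array(pts)/3.
ls=z((235,125),[(88,465),(446,408),(49,291),(374,245),(17,70),(354,30)])
lt=z((195,145),[(504,469),(434,118),(256,517),(192,160),(98,536),(31,132)])
r=least_squares(lambda p:np.r_[(proj(S,lap(p))-ls).ravel(),(proj(U,lap(p))-lt).ravel()],[.52,.1,1.6,2.])
print("lap",r.x.round(4),np.degrees(r.x[2:]).round(1));print(r.fun.reshape(-1,2).round(1).tolist());print(lap(r.x).round(3))
# case top face z=.063: corners
C=lambda p:T(p[:2],p[2],[(.046,-.07,.063),(-.046,-.07,.063),(-.046,.07,.063),(.046,.07,.063)])
B=lambda p:T(p[:2],p[2],[(-.046,.07,.018),(-.046,-.07,.018)])
ct=z((195,145),[(343,175),(451,180),(444,346),(337,340)]); cs=z((235,125),[(210,411),(374,411)])
r=least_squares(lambda p:np.r_[(proj(U,C(p))-ct).ravel(),(proj(S,B(p))-cs).ravel()],[.59,.03,1.6])
print("case",r.x.round(4),np.degrees(r.x[2]).round(1));print(r.fun.reshape(-1,2).round(1).tolist());print(C(r.x).round(3))
E
python3 fit.py
```

```text
lap [0.5475 0.0487 1.7863 2.1239] [102.3 121.7]
[[-2.7, 0.1], [0.9, -1.5], [-0.9, 2.5], [1.0, 1.6], [-1.6, -0.8], [0.5, -1.1], [-0.3, 0.2], [-1.5, -1.2], [1.0, 0.2], [0.6, -0.6], [-0.3, 0.3], [-0.5, -1.9]]
[[ 0.419 -0.089  0.018]
 [ 0.722 -0.023  0.018]
 [ 0.375  0.111  0.018]
 [ 0.678  0.178  0.018]
 [ 0.352  0.217  0.192]
 [ 0.655  0.283  0.192]]
case [0.5873 0.0077 1.5625] 89.5
[[-1.5, -0.9], [-0.5, -1.3], [0.5, -0.8], [-1.6, -0.0], [-2.3, 2.2], [-0.6, 2.2]]
[[ 0.658  0.053  0.063]
 [ 0.657 -0.039  0.063]
 [ 0.517 -0.038  0.063]
 [ 0.518  0.054  0.063]]
```

Call:
carry_out(increments=[[0,0,0,0,0,50,0],[0,0,0,0,0,100,0],[0,0,-7,30,-53,110,0],[0,0,-14,65,-110,110,0],[0,0,-21,95,-165,110,0],[0,0,-28,130,-225,110,0],[0,0,-35,160,-280,110,0],[0,0,-42,195,-340,110,0],[0,0,-49,225,-395,110,0],[0,0,-56,260,-455,110,0],[0,0,-65,300,-526,110,0],[0,0,-65,300,-526,90,0],[0,0,-65,300,-526,90,0]])

```text
clock: 2.72
tool_pos: [0.5875, 0.0818, 0.2929]
orientation: [-179.9, -0.2, 179.6]
force: [-0.1, 0.6, -0.6]
opening: 0.0874
```

Call:
carry_out(increments=[[0,0,0,0,3,-50,0],[0,0,0,0,3,-100,0],[0,0,0,0,3,-150,0],[0,0,0,0,3,-195,0],[0,0,0,0,3,-225,0],[0,0,0,0,3,-245,0],[0,0,0,0,3,-257,0],[0,0,0,0,3,-263,0],[0,0,0,0,3,-263,0]])

```text
clock: 3.85
tool_pos: [0.5876, 0.088, 0.0323]
orientation: [180.0, 0.0, 179.8]
force: [0.1, -0.9, -0.1]
opening: 0.0876
```

```bash
cat > look.py <<'E'
import sys; from h import *
n,view=sys.argv[1:3]; s=ctrl.snapshot(view); x0,x1,y0,y1=map(int,sys.argv[3:7])
f=min(800/(x1-x0),600/(y1-y0)); i=cv2.convertScaleAbs(s["pixels"][y0:y1,x0:x1],alpha=1.5,beta=25)
cv2.imwrite(f"pics/{n}.png",cv2.resize(i,None,fx=f,fy=f,interpolation=cv2.INTER_CUBIC)); o=ctrl.get_obs(); print(f,o["clock"],o["tool_pos"],o["force"].round(1))
E
python3 look.py b side 200 440 110 300
```

```text
3.1578947368421053 3.9 [0.58782332 0.08804342 0.03263654] [-0.4  0.1  0.2]
```

View pics/b.png

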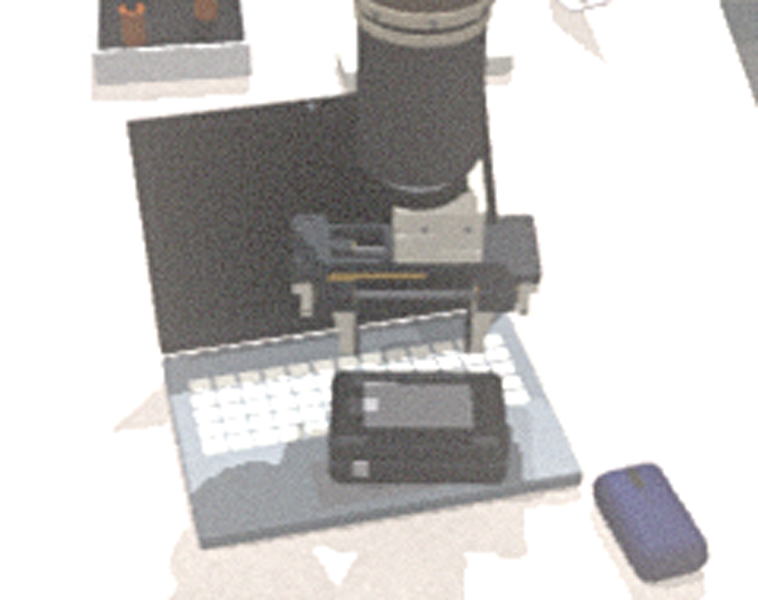

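Both open fingers stand behind the case, at about (345,330) and (475,330) in the crop, clear of the screen and keyboard. I'll push towards -y.

Call:
carry_out(increments=[[0,0,0,0,-8,-4,0],[0,0,0,0,-14,-4,0],[0,0,0,0,-19,-4,0],[0,0,0,0,-23,-4,0],[0,0,0,0,-28,-4,0],[0,0,0,0,-33,-4,0],[0,0,0,0,-38,-4,0],[0,0,0,0,-43,-4,0],[0,0,0,0,-48,-4,0],[0,0,0,0,-53,-4,0],[0,0,0,0,-58,-4,0],[0,0,0,0,-63,-4,0],[0,0,0,0,-68,-4,0],[0,0,0,0,-73,-4,0],[0,0,0,0,-78,-4,0],[0,0,0,0,-83,-4,0]])

```text
clock: 5.9
tool_pos: [0.5873, 0.0044, 0.0279]
orientation: [-180.0, -0.0, 179.8]
force: [0.1, 3.5, 3.0]
opening: 0.0875
```

```bash
python3 look.py c side 200 440 110 300
```

```text
3.1578947368421053 5.95 [0.58696275 0.0037013  0.02773916] [-0.2 -0.9 -0.5]
```

View pics/c.png

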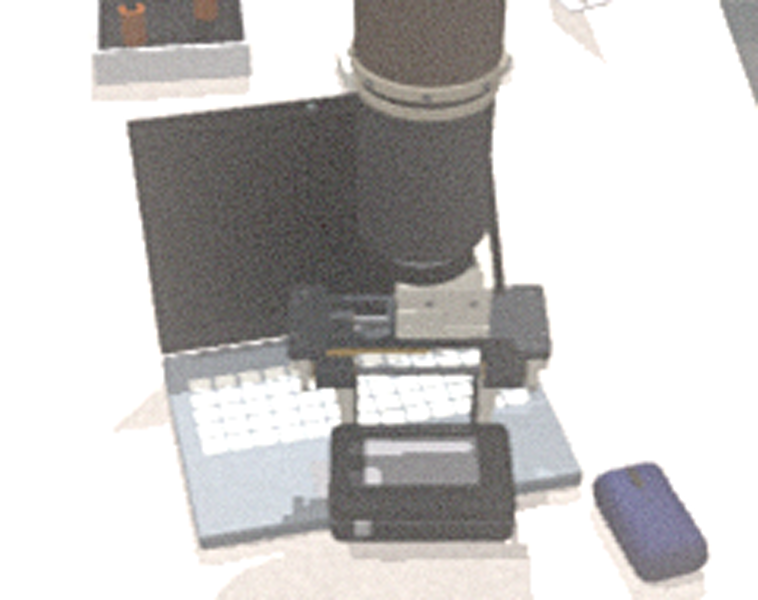

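The case has slid about 50 mm straight forward and is now overhanging the front edge. The laptop's corners, at (202,545) and (580,478) in the crop, have not moved.

Call:
carry_out(increments=[[0,0,0,0,-5,0,0],[0,0,0,0,-10,0,0],[0,0,0,0,-15,0,0],[0,0,0,0,-20,0,0],[0,0,0,0,-25,0,0],[0,0,0,0,-30,0,0],[0,0,0,0,-35,0,0],[0,0,0,0,-40,0,0],[0,0,0,0,-45,0,0],[0,0,0,0,-50,0,0],[0,0,0,0,-55,0,0],[0,0,0,0,-60,0,0],[0,0,0,0,-65,0,0],[0,0,0,0,-70,0,0],[0,0,0,0,-75,0,0],[0,0,0,0,-80,0,0],[0,0,0,0,-85,0,0],[0,0,0,0,-90,0,0],[0,0,0,0,-95,0,0],[0,0,0,0,-100,0,0]])

```text
clock: 8.45
tool_pos: [0.5874, -0.0956, 0.028]
orientation: [-180.0, 0.0, 179.8]
force: [-0.3, 1.3, 0.3]
opening: 0.0878
```

```bash
python3 look.py d side 200 440 120 330
```

```text
2.857142857142857 8.5 [ 0.58729366 -0.0960492   0.02791128] [-0.1  1.3 -0.6]
```

View pics/d.png

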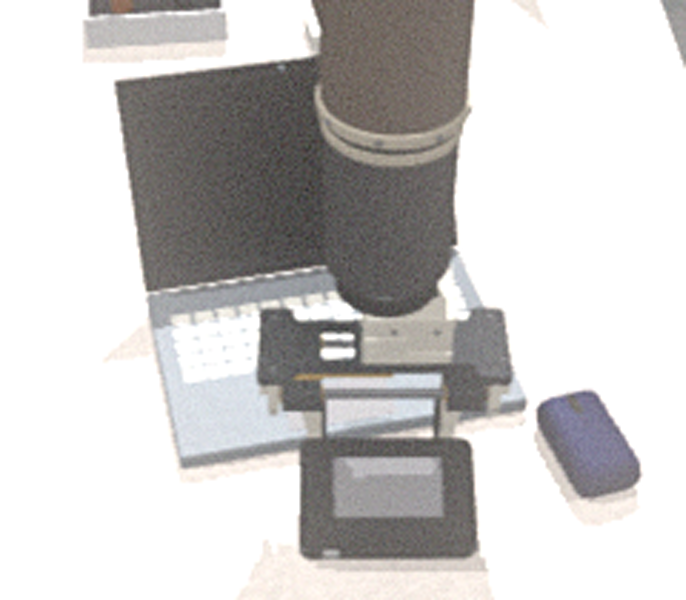

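The case is off the laptop's front edge but still pitched forward, since its front face is hidden. Its rear edge seems propped against the fingertips. I'll lower the fingers in front of the laptop to set the rear down gently.

Call:
carry_out(increments=[[0,0,0,0,-2,-4,0],[0,0,0,0,-4,-8,0],[0,0,0,0,-4,-12,0],[0,0,0,0,-4,-16,0],[0,0,0,0,-4,-20,0],[0,0,0,0,-4,-22,0],[0,0,0,0,-4,-22,0]])

```text
clock: 9.38
tool_pos: [0.5872, -0.0993, 0.0058]
orientation: [-180.0, -0.0, 179.8]
force: [-0.8, 0.2, -1.1]
opening: 0.0876
```

```bash
python3 look.py e side 200 440 120 330
```

```text
2.857142857142857 9.425 [ 0.5872851  -0.09925003  0.00589009] [-0.9  1.2 -1.1]
```

View pics/e.png

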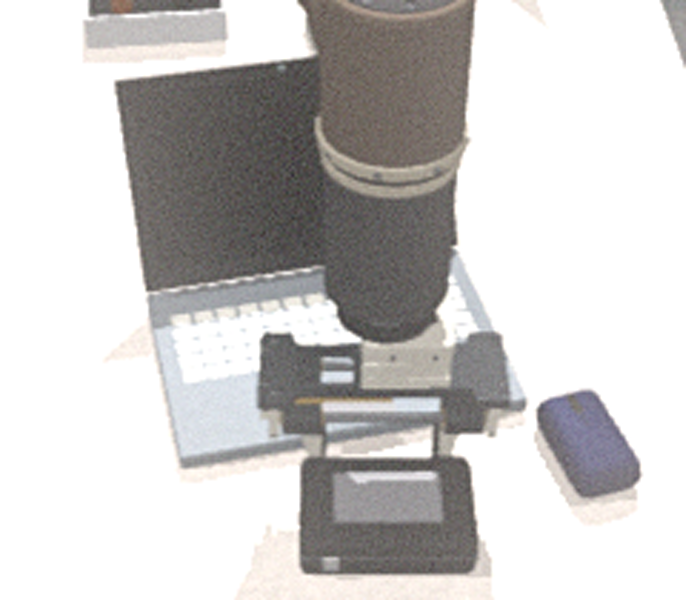

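The case is now nearly flat on the desk, with its front face visible at about (385,555) in the crop and a gap to the laptop. Next I'll back off, rise, and cross over to behind the screen.

Call:
carry_out(increments=[[0,0,0,0,4,0,0],[0,0,0,0,8,0,0],[0,0,0,0,8,4,0],[0,0,0,0,8,30,0],[0,0,0,0,8,80,0],[0,0,0,0,8,135,0],[0,0,0,0,8,190,0],[0,0,0,-5,25,245,0],[0,0,2,-15,60,294,0],[0,0,4,-28,115,300,0],[0,0,6,-42,175,300,0],[0,0,8,-55,230,300,0],[0,0,10,-70,290,300,0],[0,0,12,-83,350,300,0],[0,0,12.5,-97,411,300,0],[0,0,12.5,-97,411,294,0],[0,0,12.5,-97,411,294,0]])

```text
clock: 11.55
tool_pos: [0.4899, 0.3117, 0.2995]
orientation: [-180.0, -0.1, -167.6]
force: [-0.0, -0.2, -1.1]
opening: 0.0876
```

```bash
python3 - <<'E'
from h import *
S=ctrl.snapshot("side");U=ctrl.snapshot("top");ims=[]
for s,(x0,x1,y0,y1) in((S,(225,425,115,315)),(U,(195,395,140,340))):
    ims.append(cv2.resize(cv2.convertScaleAbs(s["pixels"][y0:y1,x0:x1],alpha=1.5,beta=25),(400,400),interpolation=cv2.INTER_CUBIC))
    print([(np.round(d["centre"],3).tolist(),round(d["confidence"],2)) for d in ctrl.search_frame(s,"case")[:2]])
cv2.imwrite("pics/f.png",np.hstack(ims)); o=ctrl.get_obs(); print(o["clock"],o["tool_pos"])
E
```

```text
[([0.594, -0.172, 0.046], 0.6), ([0.316, -0.4, 0.012], 0.33)]
[]
11.75 [0.49087129 0.31067194 0.30051806]
```

View pics/f.png

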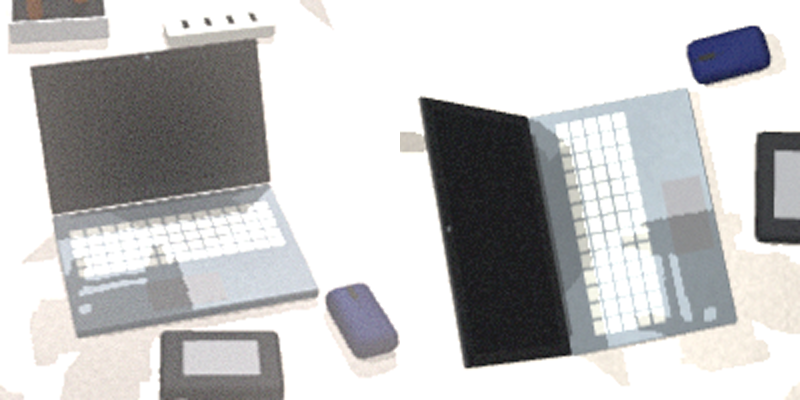

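The case lies flat in front of the laptop with a clear gap, and the laptop's corners match the first view. Next I'll descend behind the screen and creep forward.

Call:
carry_out(increments=[[0,0,0,0,0,-40,0],[0,0,0,0,0,-80,0],[0,0,0,0,0,-110,0],[0,0,0,0,0,-126,0],[0,0,0,2,-10,-126,0],[0,0,0,4,-20,-126,0],[0,0,0,6,-27,-126,0],[0,0,0,7,-33,-126,0],[0,0,0,8,-39,-126,0],[0,0,0,9.5,-44,-126,0],[0,0,0,10.5,-49,-126,0],[0,0,0,11.5,-54,-126,0],[0,0,0,12.5,-59,-126,0],[0,0,0,14,-64,-126,0]])

```text
clock: 13.5
tool_pos: [0.5044, 0.2474, 0.1739]
orientation: [-180.0, -0.0, -167.7]
force: [-0.2, -0.3, 0.8]
opening: 0.0877
```

```bash
python3 - <<'E'
from h import *
S=ctrl.snapshot("side");U=ctrl.snapshot("top");ims=[]
for s,(x0,x1,y0,y1) in((S,(225,425,75,275)),(U,(155,355,140,340))):
    ims.append(cv2.resize(cv2.convertScaleAbs(s["pixels"][y0:y1,x0:x1],alpha=1.5,beta=25),(400,400),interpolation=cv2.INTER_CUBIC))
cv2.imwrite("pics/g.png",np.hstack(ims)); o=ctrl.get_obs(); print(o["clock"],o["tool_pos"],o["force"])
E
```

```text
13.6 [0.5044987  0.2472715  0.17397206] [0.97680098 0.28630918 0.15121705]
```

View pics/g.png

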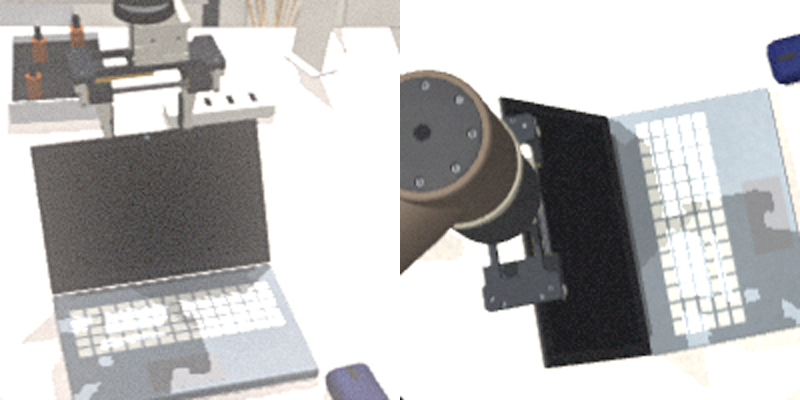

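The fingers are behind the screen's top edge, at (107,115) and (183,115) in the left crop, and not yet loaded. I'll creep on.

Call:
carry_out(increments=[[0,0,0,1,-4,0,0],[0,0,0,2,-8,0,0],[0,0,0,2.5,-12,0,0],[0,0,0,3.5,-16,0,0]])

```text
clock: 14.1
tool_pos: [0.5079, 0.2315, 0.174]
orientation: [-180.0, -0.0, -167.7]
force: [0.3, -0.7, 1.0]
opening: 0.0878
```

```bash
cat > lp.py <<'E'
from h import *
def rd():
    o=ctrl.get_obs();t=o["tool_pos"];e=np.array([np.cos(1.7863),np.sin(1.7863)]);print(o["clock"],t.round(4),"lapx",((t[:2]-[.5475,.0487])@e).round(4),o["force"].round(1))
rd()
U=ctrl.snapshot("side"); rd()
E
python3 lp.py
```

```text
14.1 [0.5079 0.2315 0.174 ] lapx 0.187 [ 0.3 -0.7  1. ]
14.15 [0.5079 0.2311 0.174 ] lapx 0.1867 [-0.3 -0.4 -0.8]
```

```bash
cat > ang.py <<'E'
from h import *
from scipy.optimize import minimize_scalar
P=[.5475,.0487,1.7863]
def poly(s,a):
    q=proj(s,lap(P+[a]))[[2,3,5,4]]; m=np.zeros((480,640),np.uint8); cv2.fillPoly(m,[np.round(q*16).astype(np.int32)],1,shift=4); return m>0
def iou(m,k): return (m&k).sum()/(m|k).sum()
for n in("side","top"):
    s=ctrl.snapshot(n); A=np.radians(np.arange(80,135,.5))
    for d in ctrl.outline_of(s,"screen")[:1]:
        m=np.array(d["pixels"]); v=[iou(m,poly(s,a)) for a in A]; print(n,"screen mask",d["confidence"],m.sum(),"angle",np.degrees(A[np.argmax(v)]).round(1),round(max(v),3))
    old=cv2.imread(f"pics/a_{n}.png")
    if n=="side":  # top edge row by column in old/new
        for c in(255,265,340,345): print(c,[int(np.argmin(np.diff(cv2.GaussianBlur(i,(3,3),0)[110:175,c].sum(1).astype(int)))+110) for i in(old,s["pixels"])])
    cv2.imwrite(f"pics/now_{n}.png",s["pixels"])
E
python3 ang.py
```

```text
side screen mask 0.98 8235 angle 122.0 0.931
255 [145, 145]
265 [144, 144]
340 [122, 122]
345 [128, 128]
top screen mask 0.92 4854 angle 107.5 0.71
```

```bash
python3 - <<'E'
from h import *
s=ctrl.snapshot("side"); t=ctrl.get_obs()["tool_pos"]; c=np.array([np.cos(np.radians(12.3)),np.sin(np.radians(12.3)),0])
print("tips",proj(s,[t-c*.054,t,t+c*.054]).round(1).tolist(),"edge",proj(s,lap([.5475,.0487,1.7863,2.1239]))[4:].round(1).tolist())
u=ctrl.snapshot("top");print("top tips",proj(u,[t-c*.054,t,t+c*.054]).round(1).tolist())
f=lambda i,a:cv2.resize(cv2.convertScaleAbs(i,alpha=a,beta=25),(400,400),interpolation=cv2.INTER_CUBIC)
cv2.imwrite("pics/k.png",np.hstack([f(s["pixels"][100:180,255:335],1.6),f(u["pixels"][190:310,195:315],2.2)]))
E
```

```text
tips [[279.1, 152.7], [299.2, 150.2], [319.0, 147.8]] edge [[239.1, 147.5], [353.5, 133.9]]
top tips [[229.4, 277.2], [225.4, 253.6], [221.5, 230.3]]
```

View pics/k.png

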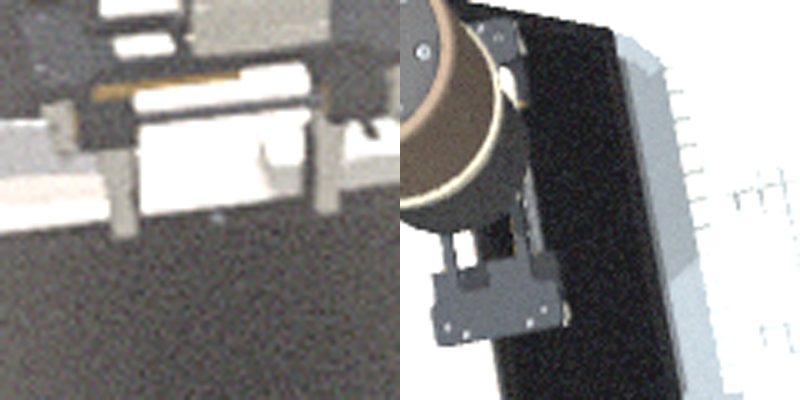

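The fingertips overlay the screen's top edge by about 2 px, at (280,147) and (320,142). That is about 5 px (10 mm) above the projected TCP, so the open fingers are shorter than the TCP and passed just over the edge without touching it. The side-view edge rows haven't changed (122°). I'll raise, go back, close the fingers so they reach full length, and come in lower.

Call:
carry_out(increments=[[0,0,0,0,0,30,0],[0,0,0,0,0,45,0],[0,0,0,-8,37,45,1],[0,0,0,-16,75,45,1],[0,0,0,-16,75,45,1],[0,0,0,-16,75,45,1],[0,0,0,-16,75,15,1],[0,0,0,-16,75,-14,1],[0,0,0,-14,65,-14,1],[0,0,0,-12,55,-14,1],[0,0,0,-11,50,-14,1],[0,0,0,-10,45,-14,1],[0,0,0,-8.5,40,-14,1],[0,0,0,-7.5,35,-14,1],[0,0,0,-6.5,30,-14,1],[0,0,0,-5.5,25,-14,1],[0,0,0,-4.5,20,-14,1]])

```text
clock: 16.58
tool_pos: [0.5049, 0.2544, 0.1618]
orientation: [179.8, 0.3, -167.6]
force: [-2.5, 6.9, 6.4]
opening: 0.0002
```

```bash
python3 lp.py; python3 ang.py
```

```text
16.575 [0.5049 0.2544 0.1618] lapx 0.2101 [-2.5  6.9  6.4]
16.625 [0.505  0.2539 0.1618] lapx 0.2095 [-0.3  6.6  5.1]
side screen mask 0.68 8422 angle 114.0 0.946
255 [145, 145]
265 [144, 144]
340 [122, 122]
345 [128, 128]
top screen mask 0.97 5349 angle 114.0 0.86
```

Call:
carry_out(increments=[[0,0,0,1,-4,2,1],[0,0,0,2,-8,4,1],[0,0,0,3,-12,6,1],[0,0,0,3.5,-16,7.5,1],[0,0,0,4.5,-20,9,1],[0,0,0,5,-24,10.5,1],[0,0,0,6,-28,12,1],[0,0,0,7,-32,13,1],[0,0,0,8,-36,14,1],[0,0,0,9,-40,15,1],[0,0,0,9.5,-44,16,1],[0,0,0,10.5,-48,17,1],[0,0,0,11.5,-52,18,1],[0,0,0,12,-56,19,1],[0,0,0,13,-60,20,1],[0,0,0,14,-63,20.5,1],[0,0,0,14.5,-66,21,1],[0,0,0,15,-69,21.5,1]])

```text
clock: 19.08
tool_pos: [0.5182, 0.1824, 0.1811]
orientation: [-180.0, -0.0, -167.7]
force: [1.1, 2.8, -1.6]
opening: 0.0007
```

```bash
python3 lp.py; python3 ang.py
```

```text
19.075 [0.5182 0.1824 0.1811] lapx 0.1369 [ 1.1  2.8 -1.6]
19.125 [0.5182 0.1821 0.1812] lapx 0.1366 [ 0.9  0.9 -1.1]
side screen mask 0.81 7763 angle 97.0 0.948
255 [145, 154]
265 [144, 152]
340 [122, 143]
345 [128, 142]
top screen mask 0.61 1112 angle 92.0 0.559
```

Call:
carry_out(increments=[[0,0,0,1,-4,1,1],[0,0,0,1.5,-7,2,1],[0,0,0,2,-10,2,1],[0,0,0,2.5,-13,2,1],[0,0,0,3.5,-16,2,1],[0,0,0,4,-18,2,1],[0,0,0,4,-18,2,1],[0,0,0,2,-10,2,1],[0,0,0,-4,20,2,1],[0,0,0,-12,55,2,1],[0,0,0,-20,95,5,1],[0,0,0,-32,150,40,1],[0,0,0,-36,170,90,1],[0,0,0,-36,170,140,1]])

```text
clock: 21.08
tool_pos: [0.4817, 0.3547, 0.3224]
orientation: [-179.9, -0.0, -167.6]
force: [0.6, 1.0, -0.5]
opening: 0.0009
```

```bash
python3 lp.py; python3 ang.py; python3 - <<'E'
from h import *
s=ctrl.snapshot("side")
i=s["pixels"][130:300,225:425]; i=cv2.convertScaleAbs(cv2.resize(i,None,fx=3.5,fy=3.5,interpolation=cv2.INTER_CUBIC),alpha=1.6,beta=25)
cv2.imwrite("pics/z2.png",i)
E
```

```text
21.075 [0.4817 0.3547 0.3224] lapx 0.313 [ 0.6  1.  -0.5]
21.125 [0.4842 0.355  0.3304] lapx 0.3127 [2.8 0.2 9.4]
side screen mask 0.67 7331 angle 91.5 0.935
255 [145, 157]
265 [144, 156]
340 [122, 147]
345 [128, 146]
top screen mask 0.66 1199 angle 91.5 0.896
```

View pics/z2.png

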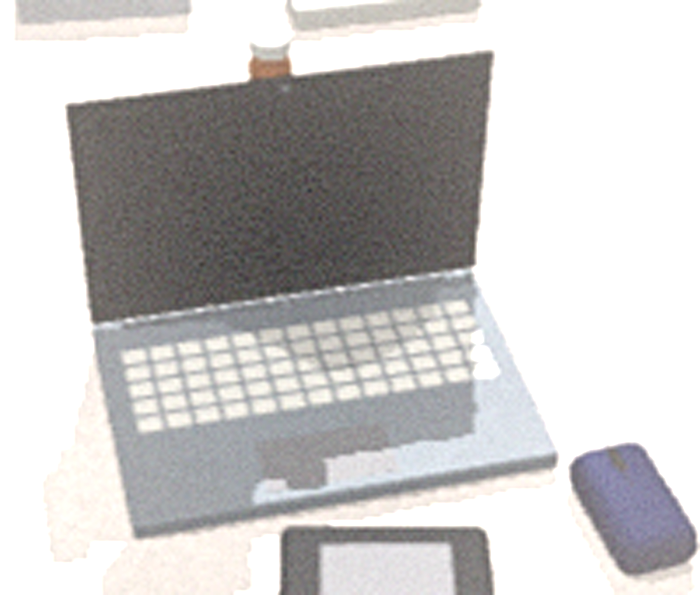

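The screen is close to upright, with top corners at (67,104) and (494,52) in the crop. The laptop's front corners and the mouse are where they were. I'll fit the angle from these corners.

```bash
python3 - <<'E'
from h import *
s=ctrl.snapshot("side")
q=np.array([225,130])+np.array([(134,527),(555,462),(93,323),(474,268),(67,104),(494,52)])/3.5
f=lambda p:(proj(s,lap(p))-q).ravel()
r=least_squares(f,[.5475,.0487,1.7863,1.6]);print(r.x.round(4),np.degrees(r.x[2:]).round(1),r.fun.reshape(-1,2).round(1).tolist())
r=least_squares(lambda a:f([.5475,.0487,1.7863,a[0]])[8:],[1.6]);print(np.degrees(r.x))
q0=np.array([235,125])+np.array([(88,465),(446,408),(49,291),(374,245),(17,70),(354,30)])/3.
g=lambda p:(proj(s,lap(p))-q0).ravel()
r=least_squares(g,[.5475,.0487,1.7863,2.1]);print("initial side only",r.x.round(4),np.degrees(r.x[2:]))
r=least_squares(lambda a:g([.5475,.0487,1.7863,a[0]])[8:],[1.6]);print(np.degrees(r.x))
# upright panel height/width sanity; joint check from top view mask: rear/front extent
u=ctrl.snapshot("top")
for n in("mouse","timer","jar","dropper","phone","pen","case"):
    for v,S in(("s",s),("t",u)): print(n,v,[(np.round(d["centre"],3).tolist(),round(d["confidence"],2)) for d in ctrl.search_frame(S,n)[:1]])
E
```

```text
[0.5487 0.0495 1.7795 1.5844] [102.   90.8] [[-1.5, -0.9], [1.2, -2.4], [-0.4, 1.7], [1.0, 1.7], [-0.7, -0.1], [0.6, -0.0]]
[90.69076447]
initial side only [0.5496 0.0504 1.7805 2.2492] [102.01444583 128.87188756]
[123.11341069]
mouse s [([0.766, -0.088, 0.031], 0.66)]
mouse t [([0.76, -0.071, 0.034], 0.71)]
timer s [([0.648, -0.345, 0.053], 0.91)]
timer t [([0.646, -0.322, 0.052], 0.96)]
jar s [([0.509, 0.435, 0.07], 0.51)]
jar t [([0.523, 0.144, 0.203], 0.18)]
dropper s []
dropper t [([0.646, 0.361, 0.047], 0.69)]
phone s [([0.317, -0.397, 0.014], 0.76)]
phone t [([0.31, -0.396, 0.011], 0.96)]
pen s [([0.531, -0.393, 0.01], 0.55)]
pen t [([0.529, -0.388, 0.008], 0.57)]
case s [([0.594, -0.175, 0.046], 0.77)]
case t [([0.586, -0.153, 0.042], 0.91)]
```

```bash
python3 - <<'E'
from plant import ctrl
o=ctrl.get_obs(); print(o["clock"],o["tool_pos"],o["force"]); print(ctrl.close_job())
E
```

```text
22.175 [0.48237746 0.35274034 0.32147305] [-1.05309891 -0.06198726 -0.39185755]
the job is handed in; nothing more can be done
None
```

The case now lies flat on the desk in front of the laptop, clear of it, and the screen stands about upright. I handed the job in at 22 s with the arm well clear of everything. No verdict was reported.

- **Case:** I pushed it off the front edge with the open fingers. It hung up tilted on the fingertips, so I lowered them to set it down. The last look puts it about 35 mm in front of the laptop.
- **Screen:** I folded it forward from behind with the closed fingers. My first pass, with open fingers, skimmed just over the top edge without touching it, because the open fingers end about 10 mm short of the tool point.
- **Screen angle:** The corner fit gives 90.7–90.8° and the outline fits give 91.5° in both views, so it probably leans back by about a degree. I left it there. The same corner fit read the starting angle as anything from 122° to 129°, so it is not tight.
- **Laptop:** The side-view fit moved only 1–2 mm and 0.3° from the first one, which is within its error.
- **Other things:** The mouse, timer, phone, pen and dropper were found within about 5 mm of where they started, which is about as close as the detector measures. The side view found the jar about 9 mm from its first top-view position. The last top view only gave a low-confidence false hit for the jar, so it is confirmed from one view only.

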